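# Load the lathe's feed magazine

## Task

Load the two short square blanks into the lathe's feed magazine, one after the other: lay one lengthwise in the open trough and push it into the closed-end tube, and only then fetch the second, lay it in behind and push it so that it drives the first deeper, until the first is firmly against the closed end. The last blank then still sticks out of the mouth a little, as it should; the long blank and the round blank do not belong in it.

Things in the scene. Friction and masses are not known exactly. Their poses are not given: they have to be found in the camera images.
- blank1_center (a point): one of two equal short turning blanks: plain square wooden block lying flat, 38 wide (x) x 64 long (y) x 38 mm high (z), 50 to 90 g. The point is its centre, 19 mm above what it rests on. Not wanted: same wood but 95 mm long, or round and upright (42 mm across, 60 high).
- blank2_center (a point): one of two equal short turning blanks: plain square wooden block lying flat, 38 wide (x) x 64 long (y) x 38 mm high (z), 50 to 90 g. The point is its centre, 19 mm above what it rests on. Not wanted: same wood but 95 mm long, or round and upright (42 mm across, 60 high).
- magazine: green steel feed magazine fixed on the bench. Origin: bench level, middle of the tube's mouth; +y = feed direction, x across, z up. Open trough y -120 to 0 mm: floor 6 mm above bench, side wall tops 18 mm above bench, inside width 70 mm at the open outer end narrowing to 48 at the mouth. Then the tube: inside 48 wide x 46 high, roof top 56 mm above bench, 14 mm sight slot along the roof; no spring
- magazine_end (a point): inside of the tube's closed end, at floor level on the middle line: 116 mm past the mouth (magazine y), 6 mm above the bench; same axes as the magazine. Two blanks end to end are 128 mm, so fully home the first one's centre is 32 mm and the second's 96 mm before this point, the second sticking 12 mm out of the mouth. Blanks slide with plain friction; the closed end is the only stop
Mind the look-alikes: they are no part of the job. What is shaped like the part that bears blank2_center but blue or red is not meant. Leave any turquoise or yellow look-alike of the part that bears blank1_center alone.

How it is judged:
On the way:
1. one short blank is pushed lengthwise into the tube (its centre at least 10 mm past the mouth) while the other is still away from the magazine (its centre more than 150 mm from the mouth) (((x of blank1_center in the frame of magazine between -0.015 and 0.015 m and z of blank1_center in the frame of magazine below 0.035 m and angle between the y axis of blank1_center and the y axis of magazine, either way round below 0.25 rad and y of blank1_center in the frame of magazine above 0.01 m and horizontal distance between blank2_center and magazine above 0.15 m) or (x of blank2_center in the frame of magazine between -0.015 and 0.015 m and z of blank2_center in the frame of magazine below 0.035 m and angle between the y axis of blank2_center and the y axis of magazine, either way round below 0.25 rad and y of blank2_center in the frame of magazine above 0.01 m and horizontal distance between blank1_center and magazine above 0.15 m))), for 0.2 s.
At the end, for the whole second after the job is handed in: Both short blanks at rest in the magazine, end to end on its floor: centres within 15 mm of its middle line and at most 35 mm above the bench, lengthwise within 14 degrees of the feed direction, the front one at least 72 mm past the mouth, the rear one at least 8 mm (12 mm short of home) (((x of blank1_center in the frame of magazine between -0.015 and 0.015 m and z of each of blank1_center, blank2_center in the frame of magazine below 0.035 m and angle between the y axis of each of blank1_center, blank2_center and the y axis of magazine, either way round below 0.25 rad and x of blank2_center in the frame of magazine between -0.015 and 0.015 m and y of blank1_center in the frame of magazine above 0.072 m and y of blank2_center in the frame of magazine above 0.008 m) or (x of blank2_center in the frame of magazine between -0.015 and 0.015 m and z of each of blank2_center, blank1_center in the frame of magazine below 0.035 m and angle between the y axis of each of blank2_center, blank1_center and the y axis of magazine, either way round below 0.25 rad and x of blank1_center in the frame of magazine between -0.015 and 0.015 m and y of blank2_center in the frame of magazine above 0.072 m and y of blank1_center in the frame of magazine above 0.008 m)) and linear speed of each of blank1, blank2 below 0.02 m/s); the robot touches nothing.
It also fails if it takes over 69 s, if anything falls off the work surface, if the arm or the gripper's body presses on something with over 40 N, if the wrist force passes 120 N, or if a joint passes its speed limit or range.

## Robot

A 6-joint arm with a two-finger parallel gripper is mounted at the origin on the work surface. World frame = base frame: x ahead of the robot, y to its left, z up, the work surface at z = 0. Lengths are in m, angles in rad, forces in N, time in s.
With the tool pointing down it reaches from about 0.3 to 0.875 m from the base axis. Payload 4.2 kg.
Tool frame: the origin (TCP) lies on the centre line of the jaws, within the pads' length; the fingertips stand 25 mm ahead of it and the grasp point (between the pads) lies 6 mm ahead of it; z points along the fingers, y is the direction in which the jaws open and shut (so a half turn about z gives the same grasp; the last joint's range is limited). The gripper opens to 85 mm and grips with 20 to 120 N. Pads are 22 mm wide; open, the fingers measure 114 mm over their backs; the gripper's body (76 mm by 85 mm) begins 54 mm behind the grasp point. The pads swing forward as they close: fully open they stand 13 mm farther back than shut.
Start: joints at [-1.216, 0.32, 1.565, -0, 1.257, -0.02], TCP at [0.211, -0.535, 0.22] pointing down, gripper open.
Joint ranges: [-3.11, 3.11], [-0.84, 2.01], [0.21, 2.61], [-1.34, 4.49], [0.05, 2.63], [-2.56, 2.56]. Speed limits (rad/s): [2.57, 2.57, 3.14, 3.14, 3.14, 3.14].

## Interface

Orientations are given as [roll, pitch, yaw] about the fixed x, y, z axes, in that order (R = Rz(yaw) Ry(pitch) Rx(roll)).
In Python, from workcell import ctrl gives the robot as it stands. The module is installed in compiled form; this text tells all that it offers.
- The arm moves only by the shell command python3 -m creep 'ROWS'. ROWS is JSON, a list of rows, each an object with "xyz": the shift along the world's x, y, z in m, a list of three; "turn": the turn about the world's z in rad; "hand": the closure, from -1 (fully open) to 1 (shut). A call has 1 to 10 rows; each row shifts and turns the pose as measured when the row begins; what a row does not reach is not made up. A row lasts 1/10 s, in which the tool goes at most 50 mm and 8.59 degrees, less where a joint would pass 70% of its speed; a pose out of reach is approached as far as the arm can. A call with a gripper value outside its range is refused whole. The fingers move at their own pace and stop on an object; the grip force is fixed at half the most. Time passes only in rows, so rows that do not move let the fingers close. It gives the time, the measured TCP pose, the force and the opening at its end, in the units of the state.
- ctrl.state(): the state, without advancing time (a new reading comes with each control period).
- ctrl.snapshot(name): name is "scene" or "side" or "wrist"; returns the picture (384x512x3 uint8, blue, green, red); there is no depth.
- ctrl.get_calibration(name): a dict with "mtx" (3x3 intrinsics, pixels), "rvec" (rotation vector, rad) and "tvec" (3), from world to camera coordinates, as OpenCV has them; the wrist camera has in their place "T_tool_cam" (4x4, takes a point from camera to tool coordinates, whose origin is the TCP and whose axes are the flange's). Camera axes: x right, y down, z forward; pixel columns grow to the right and rows downward; lengths in m; the calibration is good to about 2 mm. A picture is of the moment at which its call begins: read the wrist's pose just before it. get_calibration takes no time and is no camera call.
- ctrl.sign_off(): hands the job in, once; it reports no verdict.
The state is a dict: "time_s": time; "qpos": joint angles; "qd": joint speeds; "joint_efforts": joint torques, N m; "eef_pos": TCP position; "tcp_rot": TCP orientation; "force": force on the tool from outside, world axes, zero at the start; "ft_torque": the same for the moment, N m; "opening": opening from 0.0 (shut) to 1.0 (fully open).
Only numpy, scipy, OpenCV 4.12 (cv2) and the standard library are available. Lean on these libraries where they do the work, as an engineer would, in place of code of your own. Each camera call takes 0.05 s, during which the arm holds its last target. There are 200 camera calls.

## Working session

There is one attempt and no reset: what is moved stays moved. The work goes in short steps, Python scripts to look and compute and a shell command to move; the robot and the scene stay as the last step left them, time stands still between calls to the robot, and variables do not carry over. Pictures are saved under pics/ and viewed, about 8 in all and at most 12, crops included, and the job is handed in when it is done.

```bash
mkdir -p pics
cat > h.py <<'E'
import numpy as np, cv2
from workcell import ctrl
def snap(n,f):
    im=ctrl.snapshot(n); cv2.imwrite('pics/'+f,im); return im
def ray(n,uv,z):
    c=ctrl.get_calibration(n); K=np.array(c['mtx'])
    R=cv2.Rodrigues(np.array(c['rvec'],float))[0]; t=np.array(c['tvec'],float).ravel()
    o=-R.T@t; d=R.T@np.linalg.inv(K)@np.array([uv[0],uv[1],1.]); return o+d*(z-o[2])/d[2]
def proj(n,P):
    c=ctrl.get_calibration(n)
    return cv2.projectPoints(np.array(P,float).reshape(-1,3),np.array(c['rvec'],float),np.array(c['tvec'],float),np.array(c['mtx'],float),None)[0].reshape(-1,2)
E
python3 - <<'E'
from h import *
s=ctrl.state(); print({k:np.round(v,3) for k,v in s.items()})
a=snap('scene','a1.png');b=snap('side','b1.png')
for n in('scene','side'):
    c=ctrl.get_calibration(n); R=cv2.Rodrigues(np.array(c['rvec'],float))[0]; print(n,np.array(c['mtx']).round(1).tolist(),(-R.T@np.ravel(c['tvec'])).round(3))
E
```

```text
{'time_s': np.float64(0.0), 'qpos': array([-1.216,  0.32 ,  1.566, -0.   ,  1.257, -0.02 ]), 'qd': array([ 0.002, -0.   ,  0.   , -0.002, -0.   , -0.   ]), 'joint_efforts': array([ 1.0000e-03, -4.1552e+01, -2.3416e+01,  0.0000e+00,  8.0000e-03,
       -0.0000e+00]), 'eef_pos': array([ 0.21 , -0.535,  0.219]), 'tcp_rot': array([-3.14 , -0.   ,  0.375]), 'force': array([-0.217,  0.297,  0.376]), 'ft_torque': array([0.001, 0.01 , 0.071]), 'opening': np.float64(1.005)}
scene [[432.2, 0.0, 258.2], [0.0, 432.2, 188.5], [0.0, 0.0, 1.0]] [ 1.145 -0.139  0.766]
side [[473.0, 0.0, 246.4], [0.0, 473.0, 192.1], [0.0, 0.0, 1.0]] [0.379 0.72  0.752]
```

View pics/a1.png

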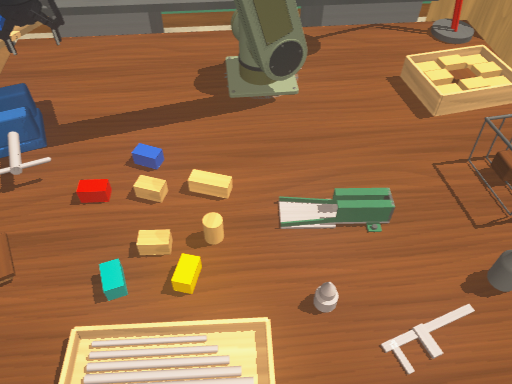

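View pics/b1.png

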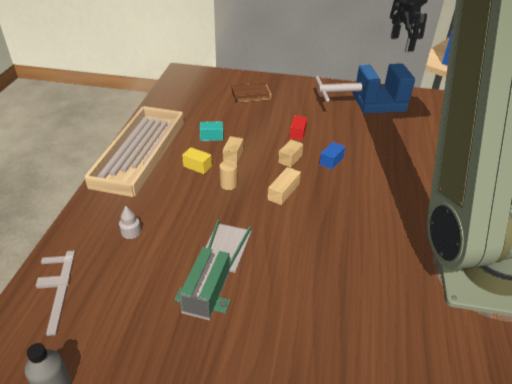

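Scene view. Wood-coloured short blocks are at (151,189) and (155,242). Possible mix-ups: the long blank (210,184), the round one (213,229), blue (147,157), red (95,191), turquoise (113,280) and yellow (187,273). The magazine has its trough at (305,213) and its tube at (363,205). I'll check the choice in one close crop.

Run:
```python
from h import *
a=cv2.imread('pics/a1.png')
c1=cv2.resize(a[140:260,120:250],None,fx=3,fy=3,interpolation=cv2.INTER_CUBIC)
c2=cv2.resize(a[170:250,265:405],None,fx=3,fy=3,interpolation=cv2.INTER_CUBIC)
o=np.zeros((600,430,3),np.uint8);o[:360,:390]=c1;o[360:600,:420]=c2
cv2.imwrite('pics/c1.png',o)
```

```text
(no output)
```

View pics/c1.png

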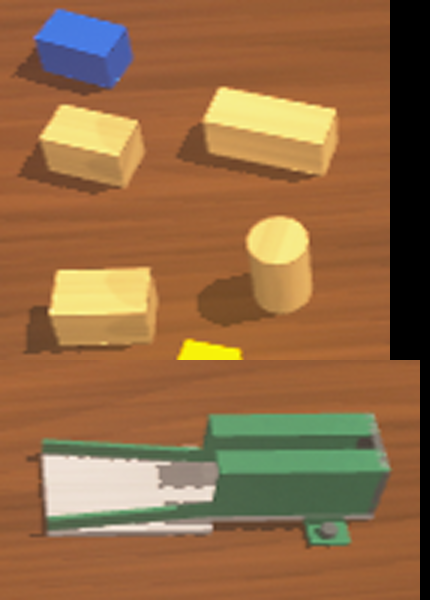

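Crop: the two short squares are A (scene px 151,189) and B (155,242). The long blank (210,184) is clearly longer and the round one is upright, so the choice stands. Next I'll fit the poses and overlay them on both views.

```bash
cat >> h.py <<'E'
from scipy.optimize import least_squares
def T(p,L):
    L=np.array(L,float); c,s=np.cos(p[2]),np.sin(p[2])
    return np.c_[p[0]+c*L[:,0]-s*L[:,1],p[1]+s*L[:,0]+c*L[:,1],L[:,2]]
def fit(obs,p0):
    f=lambda p:np.concatenate([(proj(n,T(p,L))-np.array(uv,float)).ravel() for n,L,uv in obs])
    r=least_squares(f,p0,loss='soft_l1'); return r.x,np.abs(r.fun).reshape(-1,2).round(1).tolist()
a,b,h=.019,.032,.038
TOP=[[-a,-b,h],[-a,b,h],[a,b,h],[a,-b,h]]; BOX=TOP+[[x,y,0] for x,y,_ in TOP]
MAG=[[-.024,0,.056],[.024,0,.056],[.024,.116,.056],[-.024,.116,.056],[-.035,-.12,.018],[.035,-.12,.018],[.024,0,.018],[-.024,0,.018],[-.007,0,.056],[-.007,.116,.056],[.007,0,.056],[.007,.116,.056],[-.035,-.12,.006],[.035,-.12,.006]]
E
python3 - <<'E'
from h import *
o=np.array([120,140]); f=lambda L,o:np.array(L)/3+o
A,ra=fit([('scene',TOP,f([(40,142),(63,105),(144,120),(121,156)],o)[[0,1,2,3]])],[.6,-.3,0])
B,rb=fit([('scene',TOP,f([(51,308),(57,270),(150,267),(156,304)],o))],[.7,-.3,0])
# ordering check: far-left corner must be (-a,-b)
A,ra=fit([('scene',TOP,f([(63,105),(144,120),(121,156),(40,142)],o))],[.6,-.3,0])
B,rb=fit([('scene',TOP,f([(57,270),(150,267),(156,304),(51,308)],o))],[.7,-.3,0])
m=np.array([265,50])
M,rm=fit([('scene',[MAG[i] for i in(12,13)]+[[-.027,0,.056],[-.027,.118,.056],[-.035,-.12,.018]],f([(45,450+0),(47,527),(207,415),(376,414),(42,440)],m))],[.65,.1,0])
for p,r in((A,ra),(B,rb),(M,rm)):print(p.round(4),r)
np.save('p.npy',[A,B,M])
a=cv2.imread('pics/a1.png');b=cv2.imread('pics/b1.png')
def crop(im,n,x0,y0,x1,y1,k,draw):
    c=cv2.resize(im[y0:y1,x0:x1],None,fx=k,fy=k,interpolation=cv2.INTER_CUBIC)
    if draw:
        for p,L in((A,BOX),(B,BOX),(M,MAG)):
            for u in proj(n,T(p,L)): cv2.circle(c,tuple(int(v) for v in ((u-[x0,y0])*k+k/2).round()),2,(255,0,255),-1)
    return c
o=np.zeros((600,800,3),np.uint8)
for c,(x,y) in((crop(a,'scene',265,170,405,250,3,1),(0,0)),(crop(b,'side',165,215,265,325,3,1),(430,0)),(crop(b,'side',215,130,315,200,3,1),(0,330)),(crop(b,'side',165,215,265,300,3,0),(430,340))):
    o[y:y+c.shape[0],x:x+c.shape[1]]=c[:600-y]
cv2.imwrite('pics/d1.png',o)
E
```

```text
[ 0.4622 -0.3018 -0.3487] [[0.1, 0.1], [1.0, 0.1], [0.2, 0.2], [0.6, 0.4]]
[ 6.089e-01 -2.862e-01  1.000e-04] [[0.1, 0.6], [0.3, 2.1], [2.2, 0.6], [0.7, 1.9]]
[ 0.5604  0.1039 -0.0958] [[0.6, 0.3], [0.2, 0.9], [1.0, 0.0], [2.2, 0.3], [0.6, 0.3]]
```

View pics/d1.png

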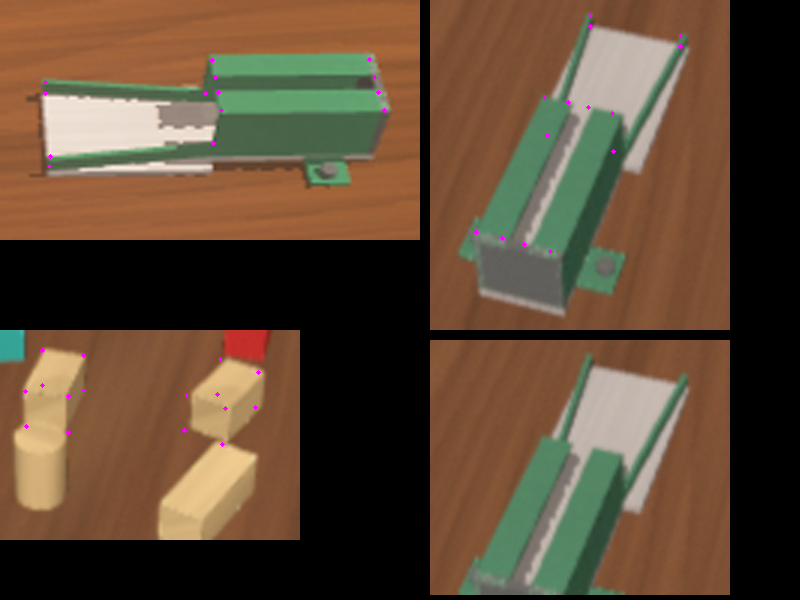

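Run:
```python
from h import *
f=lambda L,o:(np.array(L,float)-1)/3+o
S=lambda L,d:f(np.array(L)-np.array(d[:2]),d[2:])
A,ra=fit([('scene',TOP,f([(63,105),(144,120),(121,156),(40,142)],[120,140])),('side',TOP,S([(192,392),(235,407),(264,374),(222,360)],(0,330,215,130))[[2,1,0,3]] if 0 else S([(264,374),(235,407),(192,392),(222,360)],(0,330,215,130)))],[.46,-.3,-.35])
B,rb=fit([('scene',TOP,f([(57,270),(150,267),(156,304),(51,308)],[120,140])),('side',TOP,S([(86,357),(68,397),(24,392),(42,349)],(0,330,215,130)))],[.6,-.286,0])
print(A.round(4),ra);print(B.round(4),rb)
sc=S([(207,55),(217,110),(388,108),(376,54),(42,80),(50,160)],(0,0,265,170))
sd=S([(622,113),(543,97),(476,233),(565,256),(686,37),(590,16)],(430,0,165,215))
def res(q):
    p=q[:3];w=.024+q[3];t=.035+q[3];e=.116+q[4]
    L=[[-w,0,.056],[w,0,.056],[w,e,.056],[-w,e,.056],[-t,-.12,.018],[t,-.12,.018]]
    return np.r_[(proj('scene',T(p,L))-sc).ravel(),(proj('side',T(p,L))-sd).ravel()]
r=least_squares(res,[.56,.104,-.1,.004,.004],loss='soft_l1');print(r.x.round(4),r.fun.reshape(-1,2).round(1).tolist())
M=r.x[:3];np.save('p.npy',[A,B,M])
for y in(-.2,-.1,-.06,0,.084):print(y,T(M,[[0,y,0]]).round(4))
```

```text
[ 0.4589 -0.3028 -0.3399] [[0.2, 0.5], [1.2, 0.7], [0.3, 0.6], [0.6, 1.0], [0.8, 1.0], [2.0, 0.2], [0.8, 0.7], [0.3, 0.6]]
[ 0.608  -0.2866 -0.014 ] [[0.4, 0.8], [0.6, 2.0], [2.2, 0.8], [0.8, 1.7], [0.7, 0.7], [0.0, 0.4], [0.4, 0.6], [0.2, 0.2]]
[ 0.5574  0.1032 -0.0818  0.0031  0.0037] [[0.5, -0.7], [0.9, -0.0], [-0.4, -0.1], [-2.1, -1.0], [0.3, -0.8], [-0.3, -0.9], [-0.3, -0.1], [0.2, -0.5], [-0.2, 0.9], [-1.5, 0.2], [-0.1, -1.0], [-0.9, -0.8]]
-0.2 [[ 0.5411 -0.0961  0.    ]]
-0.1 [[0.5493 0.0036 0.    ]]
-0.06 [[0.5525 0.0435 0.    ]]
0 [[0.5574 0.1032 0.    ]]
0.084 [[0.5643 0.187  0.    ]]
```

```bash
python3 -m creep '[{"xyz":[0.031,0.028,-0.005],"turn":0.107,"hand":-0.4},{"xyz":[0.031,0.028,-0.005],"turn":0.107,"hand":-0.4},{"xyz":[0.031,0.028,-0.005],"turn":0.107,"hand":-0.4},{"xyz":[0.031,0.028,-0.005],"turn":0.107,"hand":-0.4},{"xyz":[0.031,0.028,-0.005],"turn":0.107,"hand":-0.4},{"xyz":[0.031,0.028,-0.005],"turn":0.107,"hand":-0.4},{"xyz":[0.031,0.028,-0.005],"turn":0.107,"hand":-0.4},{"xyz":[0.031,0.028,-0.005],"turn":0.107,"hand":-0.4}]'
python3 - <<'E'
from h import *
s=ctrl.state();w=ctrl.snapshot('wrist');c=ctrl.get_calibration('wrist')
print(s['eef_pos'].round(4) if hasattr(s['eef_pos'],'round') else s['eef_pos'],s['tcp_rot'],s['opening'],np.array(c['mtx']).round(1).tolist(),np.array(c['T_tool_cam']).round(4).tolist())
from scipy.spatial.transform import Rotation as R
Tw=np.eye(4);Tw[:3,:3]=R.from_euler('xyz',s['tcp_rot']).as_matrix();Tw[:3,3]=s['eef_pos']
C=np.linalg.inv(Tw@np.array(c['T_tool_cam']));K=np.array(c['mtx'])
cv2.imwrite('pics/w1raw.png',w)
A,B,M=np.load('p.npy')
for p in(A,B):
    P=T(p,BOX);q=P@C[:3,:3].T+C[:3,3]
    uv=q@K.T;uv=uv[:,:2]/uv[:,2:];print(uv.round().tolist())
    for u in uv:cv2.circle(w,tuple(int(v) for v in u.round()),2,(255,0,255),-1)
cv2.imwrite('pics/w1.png',w)
for n,uv in(('blue',(147,153)),('red',(95,187)),('long',(210,180)),('round',(213,222))):print(n,ray('scene',uv,.038).round(3))
E
```

```text
time_s: 0.9
eef_pos: [0.4611, -0.3047, 0.1753]
tcp_rot: [-3.137, 0.001, 1.255]
force: [0.2, -0.1, -0.3]
opening: 0.695
[ 0.4611 -0.3047  0.1753] [-3.13721512e+00  8.43865702e-04  1.25466371e+00] 0.6952772302939563 [[291.4, 0.0, 253.6], [0.0, 291.4, 196.3], [0.0, 0.0, 1.0]] [[0.0001, -0.9603, -0.2791, 0.0713], [1.0, 0.0003, -0.001, 0.0005], [0.0011, -0.2791, 0.9602, -0.1535], [0.0, 0.0, 0.0, 1.0]]
[[233.0, 212.0], [233.0, 151.0], [271.0, 152.0], [269.0, 213.0], [235.0, 201.0], [235.0, 147.0], [269.0, 147.0], [267.0, 202.0]]
[[380.0, 158.0], [367.0, 93.0], [408.0, 80.0], [418.0, 147.0], [366.0, 153.0], [354.0, 95.0], [389.0, 84.0], [399.0, 143.0]]
blue [ 0.36  -0.316  0.038]
red [ 0.461 -0.425  0.038]
long [ 0.465 -0.167  0.038]
round [ 0.586 -0.165  0.038]
```

View pics/w1.png

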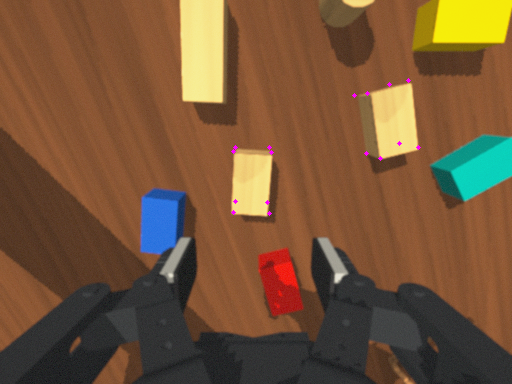

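Wrist view: the fitted outline of A lies within about 2 px of the real block (235–273, 150–217). Red, blue and the long blank are clear of the fingers. Going down for A.

```bash
python3 -m creep '[{"xyz":[-0.003,-0.006,-0.035],"turn":-0.02,"hand":-0.4},{"xyz":[-0.002,-0.003,-0.04],"turn":0,"hand":-0.4},{"xyz":[0,0,-0.035],"turn":0,"hand":-0.4},{"xyz":[0,0,-0.02],"turn":0,"hand":-0.4},{"xyz":[0,0,-0.003],"turn":0,"hand":-0.4}]'
```

```text
time_s: 1.45
eef_pos: [0.4624, -0.3064, 0.037]
tcp_rot: [-3.141, -0.004, 1.246]
force: [-0.5, -0.1, -0.0]
opening: 0.702
```

```bash
python3 -m creep '[{"xyz":[-0.006,-0.008,0.003],"turn":-0.015,"hand":-0.4},{"xyz":[0,0,0],"turn":0,"hand":-0.4}]'; python3 -m creep '[{"xyz":[0,0,0],"turn":0,"hand":-0.4}]'
```

```text
time_s: 1.65
eef_pos: [0.456, -0.3152, 0.0404]
tcp_rot: [-3.14, -0.004, 1.23]
force: [0.7, -0.8, 0.9]
opening: 0.697
time_s: 1.75
eef_pos: [0.4564, -0.3161, 0.0417]
tcp_rot: [3.141, -0.003, 1.229]
force: [-0.5, 0.6, -0.5]
opening: 0.703
```

```bash
python3 -m creep '[{"xyz":[0,0,-0.001],"turn":0,"hand":1},{"xyz":[0,0,0],"turn":0,"hand":1},{"xyz":[0,0,0],"turn":0,"hand":1},{"xyz":[0,0,0],"turn":0,"hand":1},{"xyz":[0,0,0],"turn":0,"hand":1},{"xyz":[0,0,0],"turn":0,"hand":1}]'; python3 -m creep '[{"xyz":[0,0,0.01],"turn":0,"hand":1},{"xyz":[0,0,0.03],"turn":0,"hand":1},{"xyz":[0,0,0.03],"turn":0,"hand":1},{"xyz":[0,0,0],"turn":0,"hand":1}]'
```

```text
time_s: 2.35
eef_pos: [0.458, -0.3174, 0.044]
tcp_rot: [3.134, -0.002, 1.229]
force: [-0.1, -0.2, 0.0]
opening: 0.004
time_s: 2.75
eef_pos: [0.4575, -0.3168, 0.1171]
tcp_rot: [3.137, -0.002, 1.229]
force: [0.8, 0.4, -0.2]
opening: 0.003
```

Gripper closed to zero, so the grasp missed. Looking with the wrist camera.

```bash
cat >> h.py <<'E'
from scipy.spatial.transform import Rotation as Ro
def wrist(f):
    s=ctrl.state();w=ctrl.snapshot('wrist');c=ctrl.get_calibration('wrist')
    Tw=np.eye(4);Tw[:3,:3]=Ro.from_euler('xyz',s['tcp_rot']).as_matrix();Tw[:3,3]=s['eef_pos']
    W=Tw@np.array(c['T_tool_cam']);C=np.linalg.inv(W);K=np.array(c['mtx']);cv2.imwrite('pics/'+f,w)
    pr=lambda P:(lambda u:u[:,:2]/u[:,2:])((np.array(P,float)@C[:3,:3].T+C[:3,3])@K.T)
    def ry(uv,z):
        d=W[:3,:3]@np.linalg.inv(K)@np.array([uv[0],uv[1],1.]);o=W[:3,3];return o+d*(z-o[2])/d[2]
    return w,s,pr,ry
E
python3 - <<'E'
from h import *
w,s,pr,ry=wrist('w2raw.png');A,B,M=np.load('p.npy');print(s['eef_pos'],s['tcp_rot'])
for u in pr(T(A,BOX)):cv2.circle(w,tuple(int(v) for v in u.round()),2,(255,0,255),-1)
a=snap('scene','a2.png')
c=cv2.resize(a[130:280,60:260],(400,300));o=np.zeros((384,800,3),np.uint8);o[:300,400:]=c;o[:,:400]=w[:,56:456]
cv2.imwrite('pics/w2.png',o)
E
```

```text
[ 0.45749627 -0.31679362  0.11707317] [ 3.13667309e+00 -2.27254998e-03  1.22916202e+00]
```

View pics/w2.png

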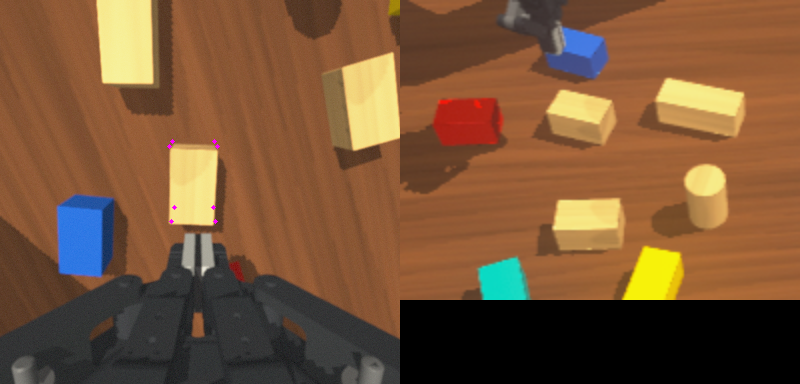

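Run:
```python
from h import *
s=ctrl.state();p=np.array(s['eef_pos']);R=Ro.from_euler('xyz',s['tcp_rot']).as_matrix();print(p,s['qpos'])
for d in(0,.006,.025):
    q=p+R@[0,0,d];print(d,proj('scene',q).round(),proj('side',q).round())
b=snap('side','b2.png');a=cv2.imread('pics/a2.png')
o=np.zeros((500,800,3),np.uint8);o[:480,:360]=cv2.resize(a[80:240,90:210],None,fx=3,fy=3);o[:480,400:760]=cv2.resize(b[60:220,250:370],None,fx=3,fy=3)
cv2.imwrite('pics/e2.png',o)
```

```text
[ 0.45559408 -0.31540139  0.11371418] [-0.62840722  0.3774953   1.76679665  0.00424326  0.99965568 -0.28907894]
0 [[138. 158.]] [[294. 120.]]
0.006 [[139. 160.]] [[294. 122.]]
0.025 [[140. 166.]] [[293. 128.]]
```

View pics/e2.png

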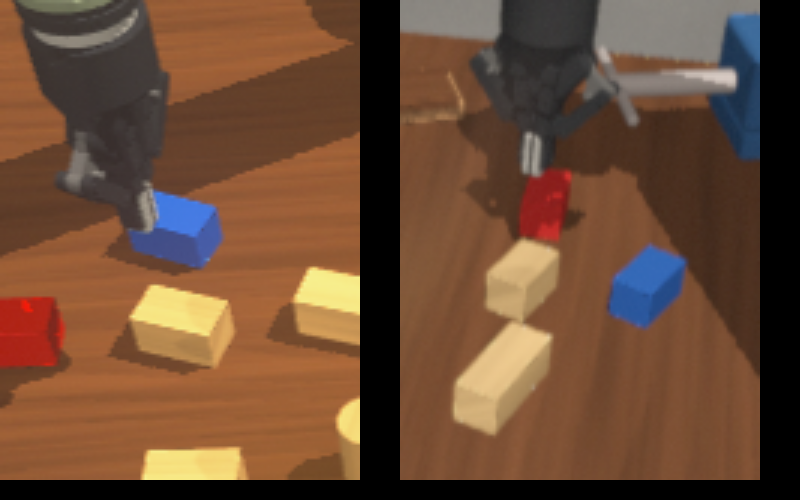

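The fingertips show in scene at about (139,157) and in side at about (294,117), roughly 10 px above where a 25 mm tip should be. I'll triangulate the real tip height and check it against the wrist view.

Run:
```python
from h import *
f=lambda P:np.r_[proj('scene',P)[0]-[139,157],proj('side',P)[0]-[294.3,117.3]]
r=least_squares(f,[.455,-.315,.09]);print(r.x.round(4),r.fun.round(1))
Z=np.array([np.r_[ctrl.state()['eef_pos'],ctrl.state()['tcp_rot']] for _ in range(3)]);print(Z.round(4))
# height of the wrist camera from block A: free z
w=cv2.imread('pics/w1raw.png');
h=cv2.cvtColor(w,cv2.COLOR_BGR2HSV);m=cv2.inRange(h,(12,60,190),(30,200,255))
n,l,st,ce=cv2.connectedComponentsWithStats(m)
for i in range(1,n):
    if st[i][4]>300:
        c=cv2.findContours((l==i).astype('u1'),0,2)[0][0];print(ce[i].round(1),st[i],cv2.minAreaRect(c))
```

```text
[ 0.4569 -0.3134  0.1199] [-0.5 -0.8 -0.7  0.9]
[[ 0.4549 -0.315   0.1126 -3.1381 -0.0047  1.2291]
 [ 0.4549 -0.315   0.1126 -3.1381 -0.0047  1.2291]
 [ 0.4549 -0.315   0.1126 -3.1381 -0.0047  1.2291]]
[201.7  49.7] [ 180    0   44  103 4348] ((201.5, 51.0), (102.0, 43.0), 90.0)
[394.8 120.2] [ 370   83   48   76 2761] ((395.26611328125, 120.3887939453125), (70.63069152832031, 42.426300048828125), 81.74057006835938)
[250.9 182.4] [ 231  150   42   66 2404] ((250.8282928466797, 182.6462860107422), (38.11821746826172, 65.19173431396484), 4.573921203613281)
```

Triangulated tip: z≈0.120 with the TCP reading about 0.114, so the shut tips stand about 5 mm above the TCP reading instead of 25 mm below it. The wrist view agrees, and this explains the closing over the block. I'll descend further, watching the force.

```bash
python3 -m creep '[{"xyz":[0,0,0],"turn":0,"hand":-0.4},{"xyz":[0,0,0],"turn":0,"hand":-0.4},{"xyz":[0.001,0.001,-0.03],"turn":0,"hand":-0.4},{"xyz":[0,0,-0.03],"turn":0,"hand":-0.4},{"xyz":[0,0,-0.015],"turn":0,"hand":-0.4},{"xyz":[0,0,0],"turn":0,"hand":-0.4}]'; python3 -m creep '[{"xyz":[0,0,-0.01],"turn":0,"hand":-0.4},{"xyz":[0,0,0],"turn":0,"hand":-0.4}]'
```

```text
time_s: 3.5
eef_pos: [0.4538, -0.3123, 0.0313]
tcp_rot: [-3.131, -0.007, 1.229]
force: [-0.5, -0.6, -0.3]
opening: 0.698
time_s: 3.7
eef_pos: [0.4537, -0.3123, 0.0204]
tcp_rot: [-3.13, -0.007, 1.229]
force: [-0.5, -0.1, 0.1]
opening: 0.699
```

```bash
python3 -m creep '[{"xyz":[0.002,-0.002,-0.008],"turn":0,"hand":-0.4},{"xyz":[0,0,0],"turn":0,"hand":-0.4}]'; python3 -m creep '[{"xyz":[0,0,0],"turn":0,"hand":1},{"xyz":[0,0,0],"turn":0,"hand":1},{"xyz":[0,0,0],"turn":0,"hand":1},{"xyz":[0,0,0],"turn":0,"hand":1},{"xyz":[0,0,0],"turn":0,"hand":1}]'
```

```text
time_s: 3.9
eef_pos: [0.4566, -0.315, 0.0128]
tcp_rot: [-3.132, -0.006, 1.229]
force: [-0.1, -0.1, -0.2]
opening: 0.703
time_s: 4.4
eef_pos: [0.4576, -0.3157, 0.0145]
tcp_rot: [-3.136, -0.005, 1.229]
force: [0.2, -0.3, -0.1]
opening: 0.426
```

Opening is 36 mm, so A is held. Lifting and carrying it over the trough.

```bash
python3 -m creep '[{"xyz":[0,0,0.045],"turn":0,"hand":1},{"xyz":[0,0,0.045],"turn":0,"hand":1},{"xyz":[0.012,0.042,0],"turn":0.033,"hand":1},{"xyz":[0.012,0.042,0],"turn":0.033,"hand":1},{"xyz":[0.012,0.042,0],"turn":0.033,"hand":1},{"xyz":[0.012,0.042,0],"turn":0.033,"hand":1},{"xyz":[0.012,0.042,0],"turn":0.033,"hand":1},{"xyz":[0.012,0.042,0],"turn":0.033,"hand":1},{"xyz":[0.012,0.042,0],"turn":0.033,"hand":1},{"xyz":[0,0,0],"turn":0,"hand":1}]'
python3 - <<'E'
from h import *
w,s,pr,ry=wrist('w3raw.png');A,B,M=np.load('p.npy');print(s['time_s'],s['eef_pos'],s['tcp_rot'],s['opening'])
for u in pr(T(M,MAG)):cv2.circle(w,tuple(int(v) for v in u.round()),2,(255,0,255),-1)
b=snap('side','b3.png');o=np.zeros((384,800,3),np.uint8);o[:,:480]=w[:,16:496];o[:384,480:800]=cv2.resize(b[110:302,150:310],None,fx=2,fy=2)
cv2.imwrite('pics/w3.png',o)
E
```

```text
time_s: 5.4
eef_pos: [0.5433, -0.0119, 0.1082]
tcp_rot: [-3.14, -0.006, 1.464]
force: [-0.0, -1.0, -1.0]
opening: 0.424
5.4 [ 0.54334669 -0.01193228  0.10819215] [-3.14008826 -0.00615703  1.46380428] 0.4242702311447241
```

View pics/w3.png

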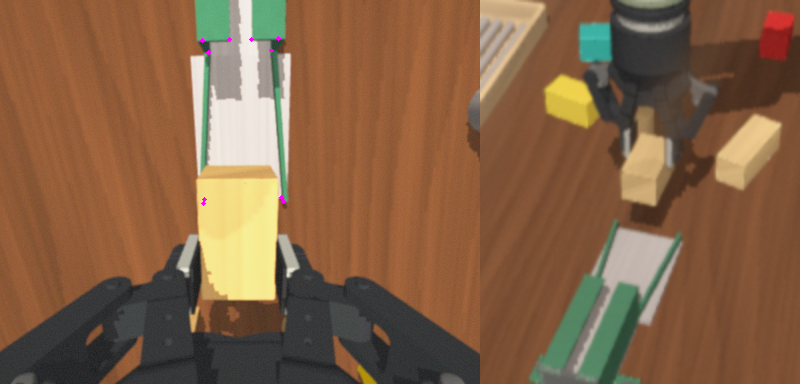

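Wrist view: A is held straight and centred (display columns 198–277, about 10 mm ahead of the TCP). The magazine model matches its mouth at (202..279, 40). The side view shows A level in front of the trough.

```bash
python3 -m creep '[{"xyz":[0.007,0.03,-0.02],"turn":0.025,"hand":1},{"xyz":[0,0,-0.02],"turn":0,"hand":1},{"xyz":[0,0,-0.01],"turn":0,"hand":1},{"xyz":[0,0,0],"turn":0,"hand":1}]'
```

```text
time_s: 5.9
eef_pos: [0.5488, 0.0102, 0.0571]
tcp_rot: [-3.14, -0.002, 1.48]
force: [0.2, -0.0, 0.4]
opening: 0.426
```

```bash
python3 -m creep '[{"xyz":[0.001,0.006,-0.015],"turn":0.009,"hand":1},{"xyz":[0,0,-0.012],"turn":0,"hand":1},{"xyz":[0,0,0],"turn":0,"hand":1}]'; python3 -m creep '[{"xyz":[0,0,-0.006],"turn":0,"hand":1},{"xyz":[0,0,0],"turn":0,"hand":1}]'
```

```text
time_s: 6.2
eef_pos: [0.5504, 0.0129, 0.0308]
tcp_rot: [3.141, -0.002, 1.485]
force: [-0.5, -0.8, -0.3]
opening: 0.429
time_s: 6.4
eef_pos: [0.551, 0.0117, 0.0254]
tcp_rot: [3.14, -0.002, 1.483]
force: [-0.1, 0.2, -1.8]
opening: 0.429
```

```bash
python3 -m creep '[{"xyz":[0,0.002,-0.003],"turn":0,"hand":1},{"xyz":[0,0,0],"turn":0,"hand":1}]'; python3 -m creep '[{"xyz":[0,0,-0.002],"turn":0,"hand":1},{"xyz":[0,0,0],"turn":0,"hand":1}]'
```

```text
time_s: 6.6
eef_pos: [0.5516, 0.0135, 0.023]
tcp_rot: [3.138, -0.002, 1.482]
force: [0.1, -0.5, -0.7]
opening: 0.426
time_s: 6.8
eef_pos: [0.552, 0.0136, 0.0213]
tcp_rot: [3.137, -0.002, 1.483]
force: [0.3, -0.8, -1.6]
opening: 0.422
```

```bash
python3 -m creep '[{"xyz":[0,0.016,0],"turn":0.005,"hand":1},{"xyz":[0.001,0.016,0],"turn":0,"hand":1},{"xyz":[0.001,0.016,0],"turn":0,"hand":1},{"xyz":[0,0,0],"turn":0,"hand":1}]'
```

```text
time_s: 7.2
eef_pos: [0.5542, 0.0651, 0.0217]
tcp_rot: [3.136, -0.003, 1.487]
force: [0.5, -0.3, -1.4]
opening: 0.429
```

```bash
python3 -m creep '[{"xyz":[0,0.01,0],"turn":0,"hand":1},{"xyz":[0.001,0.003,0],"turn":0,"hand":1},{"xyz":[0,0,0],"turn":0,"hand":1}]'; python3 -m creep '[{"xyz":[0,0,-0.002],"turn":0,"hand":-0.3},{"xyz":[0,0,0],"turn":0,"hand":-0.3},{"xyz":[0,0,0],"turn":0,"hand":-0.3},{"xyz":[0,0,0.02],"turn":0,"hand":-0.3},{"xyz":[0,0,0.04],"turn":0,"hand":-0.3},{"xyz":[0,0,0],"turn":0,"hand":1}]'
```

```text
time_s: 7.5
eef_pos: [0.5551, 0.0795, 0.0218]
tcp_rot: [3.136, -0.003, 1.489]
force: [-0.1, -0.7, -0.8]
opening: 0.424
time_s: 8.1
eef_pos: [0.5547, 0.0776, 0.0807]
tcp_rot: [3.138, -0.002, 1.486]
force: [0.3, 0.6, -0.0]
opening: 0.499
```

```bash
python3 -m creep '[{"xyz":[-0.002,-0.025,0.01],"turn":0,"hand":1},{"xyz":[-0.002,-0.025,0],"turn":0,"hand":1},{"xyz":[0,0,0],"turn":0,"hand":1},{"xyz":[0,0,0],"turn":0,"hand":1}]'
python3 - <<'E'
from h import *
w,s,pr,ry=wrist('w4raw.png');print(s['time_s'],s['eef_pos'],s['tcp_rot'],s['opening'])
a=snap('scene','a4.png');o=np.zeros((384,800,3),np.uint8);o[:,:380]=w[:,66:446];o[:320,380:800]=cv2.resize(a[90:250,250:460],None,fx=2,fy=2)
cv2.imwrite('pics/w4.png',o)
E
```

```text
time_s: 8.5
eef_pos: [0.5506, 0.0259, 0.0912]
tcp_rot: [3.137, -0.002, 1.485]
force: [-0.5, 0.1, -0.3]
opening: 0.0
8.5 [0.55060915 0.0259187  0.09124427] [ 3.13657280e+00 -2.33572180e-03  1.48538381e+00] 0.00015303376907243175
```

View pics/w4.png

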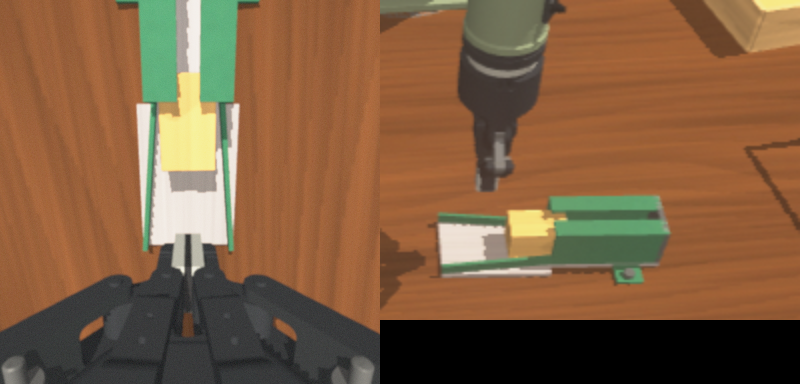

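Wrist and scene views: A lies straight in the trough with its nose already in the mouth (wrist 160–215, 105–170). Lowering the shut fingers behind it and pushing.

```bash
python3 -m creep '[{"xyz":[0,0,-0.03],"turn":0,"hand":1},{"xyz":[0,0,-0.03],"turn":0,"hand":1},{"xyz":[0,0,-0.013],"turn":0,"hand":1},{"xyz":[0,0,0],"turn":0,"hand":1}]'; python3 -m creep '[{"xyz":[0.001,0.01,0],"turn":0,"hand":1},{"xyz":[0.001,0.01,0],"turn":0,"hand":1},{"xyz":[0,0,0],"turn":0,"hand":1}]'
```

```text
time_s: 9.0
eef_pos: [0.5513, 0.0296, 0.0157]
tcp_rot: [3.135, -0.003, 1.49]
force: [-0.5, 0.3, -0.4]
opening: 0.001
time_s: 9.3
eef_pos: [0.5545, 0.0526, 0.0167]
tcp_rot: [3.133, -0.004, 1.491]
force: [-0.3, -0.2, 0.0]
opening: -0.002
```

```bash
python3 -m creep '[{"xyz":[0,0.01,-0.001],"turn":0,"hand":1},{"xyz":[0.001,0.01,0],"turn":0,"hand":1},{"xyz":[0,0.01,-0.001],"turn":0,"hand":1},{"xyz":[0,0,0],"turn":0,"hand":1}]'
```

```text
time_s: 9.7
eef_pos: [0.5569, 0.0862, 0.0167]
tcp_rot: [3.129, -0.005, 1.492]
force: [0.6, 0.8, 0.3]
opening: -0.003
```

```bash
python3 -m creep '[{"xyz":[-0.002,-0.025,0],"turn":0,"hand":1},{"xyz":[0,-0.005,0.045],"turn":0,"hand":1},{"xyz":[0,-0.005,0.048],"turn":0,"hand":1}]'; python3 -m creep '[{"xyz":[0.006,-0.045,0],"turn":0.009,"hand":-0.4},{"xyz":[0.006,-0.045,0],"turn":0.009,"hand":-0.4},{"xyz":[0.006,-0.045,0],"turn":0.009,"hand":-0.4},{"xyz":[0.006,-0.045,0],"turn":0.009,"hand":-0.4},{"xyz":[0.006,-0.045,0],"turn":0.009,"hand":-0.4},{"xyz":[0.006,-0.045,0],"turn":0.009,"hand":-0.4},{"xyz":[0.006,-0.045,0],"turn":0.009,"hand":-0.4},{"xyz":[0,0,0],"turn":0,"hand":-0.4}]'
python3 - <<'E'
from h import *
w,s,pr,ry=wrist('w5raw.png');A,B,M=np.load('p.npy');print(s['time_s'],s['eef_pos'],s['tcp_rot'],s['opening'])
print(pr(T(B,TOP)).round().tolist())
for n,uv in(('yel',(187,268)),('teal',(113,276))):print(n,ray('scene',uv,.038).round(3))
h=cv2.cvtColor(w,cv2.COLOR_BGR2HSV);m=cv2.inRange(h,(12,60,190),(30,200,255))
n,l,st,ce=cv2.connectedComponentsWithStats(m)
for i in range(1,n):
    if st[i][4]>600:
        c=cv2.findContours((l==i).astype('u1'),0,2)[0][0];q=cv2.boxPoints(cv2.minAreaRect(c));print(st[i],[ry(u,.038)[:2].round(4).tolist() for u in q],ry(q.mean(0),.038).round(4))
a=snap('scene','a5.png');o=np.zeros((384,800,3),np.uint8);o[:,:380]=w[:,66:446];o[:240,380:800]=cv2.resize(a[170:250,265:405],None,fx=3,fy=3)
cv2.imwrite('pics/w5.png',o)
E
```

```text
time_s: 10.0
eef_pos: [0.5498, 0.0516, 0.1053]
tcp_rot: [-3.139, -0.002, 1.495]
force: [1.7, 0.6, -1.2]
opening: -0.001
time_s: 10.8
eef_pos: [0.5968, -0.2753, 0.1146]
tcp_rot: [3.125, -0.001, 1.564]
force: [-0.6, 0.4, 0.5]
opening: 0.696
10.8 [ 0.596839   -0.27533646  0.11455232] [ 3.12505044e+00 -1.31690008e-03  1.56447271e+00] 0.6957027922015449
[[243.0, 249.0], [242.0, 177.0], [289.0, 177.0], [286.0, 249.0]]
yel [ 0.693 -0.22   0.038]
teal [ 0.696 -0.359  0.038]
[  19    0   75  134 7143] [[0.4161, -0.2109], [0.453, -0.1241], [0.4904, -0.1304], [0.4576, -0.2191]] [ 0.4551 -0.1686  0.038 ]
[ 216   15   64   70 3475] [[0.5708, -0.1414], [0.6145, -0.138], [0.6198, -0.1828], [0.5734, -0.1865]] [ 0.5946 -0.1615  0.038 ]
[ 455  106   57  215 2786] [[0.7525, -0.2009], [0.7958, -0.2012], [0.843, -0.3963], [0.7889, -0.3952]] [ 0.7927 -0.2878  0.038 ]
[ 243  171   51   81 3498] [[0.5885, -0.3187], [0.5935, -0.2487], [0.6309, -0.2513], [0.6291, -0.3219]] [ 0.6105 -0.2837  0.038 ]
```

View pics/w5.png

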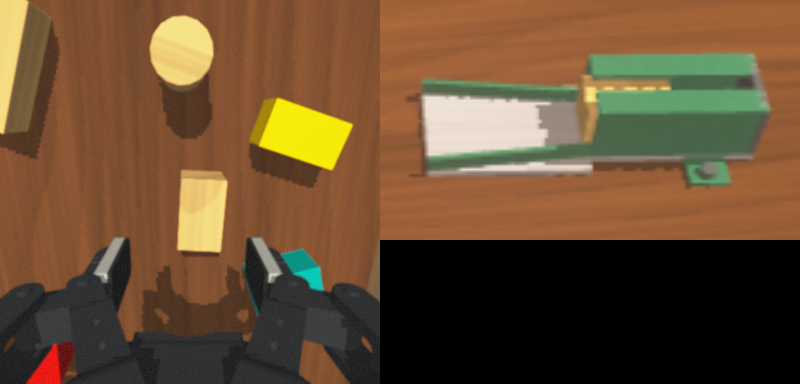

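Scene crop: A is in the tube, with only a few mm showing at the mouth. Wrist view: B is at display (178–227, 171–251). Its centre is about (0.610, -0.288), and teal and yellow are clear of the fingers. Grasping B.

```bash
python3 -m creep '[{"xyz":[0.013,-0.025,-0.01],"turn":-0.05,"hand":-0.4},{"xyz":[0,0,-0.03],"turn":0,"hand":-0.4},{"xyz":[0,0,-0.02],"turn":0,"hand":-0.4},{"xyz":[0,0,0],"turn":0,"hand":-0.4}]'
```

```text
time_s: 11.3
eef_pos: [0.6094, -0.2895, 0.0539]
tcp_rot: [3.127, -0.007, 1.52]
force: [-0.7, 0.1, 0.1]
opening: 0.701
```

```bash
python3 -m creep '[{"xyz":[0.001,-0.01,-0.015],"turn":-0.01,"hand":-0.4},{"xyz":[0,0,-0.02],"turn":0,"hand":-0.4},{"xyz":[0,0,-0.004],"turn":0,"hand":-0.4},{"xyz":[0,0,0],"turn":0,"hand":-0.4}]'
```

```text
time_s: 11.7
eef_pos: [0.6123, -0.2976, 0.0158]
tcp_rot: [3.124, -0.006, 1.513]
force: [0.9, 0.2, 0.3]
opening: 0.7
```

```bash
python3 -m creep '[{"xyz":[-0.001,-0.002,-0.002],"turn":0,"hand":-0.4},{"xyz":[0,0,0],"turn":0,"hand":1},{"xyz":[0,0,0],"turn":0,"hand":1},{"xyz":[0,0,0],"turn":0,"hand":1},{"xyz":[0,0,0],"turn":0,"hand":1},{"xyz":[0,0,0],"turn":0,"hand":1}]'
python3 - <<'E'
from h import *
s=ctrl.state();print(s['eef_pos'],s['opening'],s['force'])
E
```

```text
time_s: 12.3
eef_pos: [0.6131, -0.3008, 0.0178]
tcp_rot: [3.118, -0.003, 1.513]
force: [0.9, 0.2, -1.3]
opening: 0.419
[ 0.61306369 -0.30079616  0.01784629] 0.4187551709046826 [ 0.93154591  0.20000158 -1.28013891]
```

```bash
python3 -m creep '[{"xyz":[0,0,0.045],"turn":0,"hand":1},{"xyz":[0,0,0.045],"turn":0,"hand":1},{"xyz":[-0.009,0.042,0.01],"turn":-0.003,"hand":1},{"xyz":[-0.009,0.042,0],"turn":-0.003,"hand":1},{"xyz":[-0.009,0.042,0],"turn":-0.003,"hand":1},{"xyz":[-0.009,0.042,0],"turn":-0.003,"hand":1},{"xyz":[-0.009,0.042,0],"turn":-0.003,"hand":1},{"xyz":[-0.009,0.042,0],"turn":-0.003,"hand":1},{"xyz":[-0.009,0.042,0],"turn":-0.003,"hand":1},{"xyz":[0,0,0],"turn":0,"hand":1}]'
python3 - <<'E'
from h import *
w,s,pr,ry=wrist('w6raw.png');A,B,M=np.load('p.npy');print(s['time_s'],s['eef_pos'],s['tcp_rot'],s['opening'])
h=cv2.cvtColor(w,cv2.COLOR_BGR2HSV);m=cv2.inRange(h,(12,60,190),(30,200,255))
n,l,st,ce=cv2.connectedComponentsWithStats(m)
for i in range(1,n):
    if st[i][4]>600:print(st[i],ce[i].round())
E
```

```text
time_s: 13.3
eef_pos: [0.5457, 0.0017, 0.1204]
tcp_rot: [3.116, -0.005, 1.486]
force: [0.3, -0.8, 0.0]
opening: 0.422
13.3 [0.54573061 0.00168982 0.12043688] [ 3.11609434 -0.00465126  1.48578053] 0.4223383086243966
[ 231    0   50   76 1723] [256.  41.]
[  211   161    83   134 10009] [253. 226.]
```

```bash
python3 -m creep '[{"xyz":[0.004,0.012,-0.03],"turn":0,"hand":1},{"xyz":[0,0,-0.03],"turn":0,"hand":1},{"xyz":[0,0,-0.01],"turn":0,"hand":1},{"xyz":[0,0,0],"turn":0,"hand":1}]'
```

```text
time_s: 13.75
eef_pos: [0.5536, 0.0094, 0.0505]
tcp_rot: [3.108, -0.002, 1.484]
force: [0.2, 0.9, -0.3]
opening: 0.423
```

```bash
python3 -m creep '[{"xyz":[-0.004,0.004,-0.012],"turn":0.004,"hand":1},{"xyz":[0,0,-0.006],"turn":0,"hand":1},{"xyz":[0,0,0],"turn":0,"hand":1}]'; python3 -m creep '[{"xyz":[0,0,-0.004],"turn":0,"hand":1},{"xyz":[0,0,0],"turn":0,"hand":1}]'
```

```text
time_s: 14.05
eef_pos: [0.5523, 0.011, 0.0345]
tcp_rot: [3.103, -0.002, 1.485]
force: [-0.2, -0.5, -1.1]
opening: 0.425
time_s: 14.25
eef_pos: [0.5539, 0.0102, 0.0319]
tcp_rot: [3.1, -0.002, 1.485]
force: [-0.2, 1.1, -0.0]
opening: 0.421
```

```bash
python3 -m creep '[{"xyz":[-0.004,0.003,-0.005],"turn":0.004,"hand":1},{"xyz":[-0.001,0,-0.002],"turn":0,"hand":1}]'; python3 -m creep '[{"xyz":[-0.001,0,-0.002],"turn":0,"hand":1},{"xyz":[0,0,0],"turn":0,"hand":1}]'
```

```text
time_s: 14.45
eef_pos: [0.5497, 0.0131, 0.0256]
tcp_rot: [3.098, -0.002, 1.488]
force: [-0.4, -0.4, -0.4]
opening: 0.426
time_s: 14.65
eef_pos: [0.5481, 0.0134, 0.0233]
tcp_rot: [3.098, -0.002, 1.489]
force: [-0.5, -0.6, -0.6]
opening: 0.425
```

```bash
python3 -m creep '[{"xyz":[0.002,0.014,0],"turn":0,"hand":1},{"xyz":[0.001,0.014,0],"turn":0,"hand":1},{"xyz":[0.001,0.012,0],"turn":0,"hand":1},{"xyz":[0,0,0],"turn":0,"hand":1}]'; python3 -m creep '[{"xyz":[0.001,0.007,0],"turn":0,"hand":1},{"xyz":[0,0,0],"turn":0,"hand":1}]'
```

```text
time_s: 15.05
eef_pos: [0.5529, 0.0574, 0.0235]
tcp_rot: [3.097, -0.003, 1.489]
force: [0.5, -0.3, -0.7]
opening: 0.424
time_s: 15.25
eef_pos: [0.554, 0.0659, 0.0235]
tcp_rot: [3.097, -0.003, 1.49]
force: [-0.5, 0.8, -1.4]
opening: 0.425
```

```bash
python3 -m creep '[{"xyz":[0.001,0.009,0],"turn":0,"hand":1},{"xyz":[0,0,0],"turn":0,"hand":1}]'; python3 -m creep '[{"xyz":[0,0,-0.001],"turn":0,"hand":-0.3},{"xyz":[0,0,0],"turn":0,"hand":-0.3},{"xyz":[0,0,0],"turn":0,"hand":-0.3},{"xyz":[0,0,0.02],"turn":0,"hand":-0.3},{"xyz":[0,0,0.04],"turn":0,"hand":-0.3},{"xyz":[-0.002,-0.025,0],"turn":0,"hand":1},{"xyz":[-0.002,-0.022,0],"turn":0,"hand":1},{"xyz":[0,0,0],"turn":0,"hand":1},{"xyz":[0,0,0],"turn":0,"hand":1}]'
```

```text
time_s: 15.45
eef_pos: [0.5551, 0.0754, 0.0235]
tcp_rot: [3.097, -0.003, 1.49]
force: [-0.1, -0.4, -0.1]
opening: 0.417
time_s: 16.35
eef_pos: [0.5513, 0.0261, 0.0853]
tcp_rot: [3.096, -0.003, 1.488]
force: [-0.2, 0.2, 0.0]
opening: -0.001
```

```bash
python3 -m creep '[{"xyz":[0,0,-0.03],"turn":0,"hand":1},{"xyz":[0,0,-0.025],"turn":0,"hand":1},{"xyz":[0,0,-0.013],"turn":0,"hand":1},{"xyz":[0,0,0],"turn":0,"hand":1}]'; python3 -m creep '[{"xyz":[0.001,0.01,0],"turn":0,"hand":1},{"xyz":[0.001,0.01,0],"turn":0,"hand":1},{"xyz":[0,0,0],"turn":0,"hand":1}]'
```

```text
time_s: 16.75
eef_pos: [0.552, 0.0285, 0.0155]
tcp_rot: [3.094, -0.004, 1.489]
force: [-0.3, 0.1, -0.6]
opening: 0.002
time_s: 17.05
eef_pos: [0.5551, 0.0514, 0.0165]
tcp_rot: [3.092, -0.005, 1.49]
force: [-0.2, -0.3, -0.1]
opening: 0.003
```

```bash
python3 -m creep '[{"xyz":[0,0.008,-0.001],"turn":0,"hand":1},{"xyz":[0,0.006,0],"turn":0,"hand":1},{"xyz":[0,0,0],"turn":0,"hand":1}]'; python3 -m creep '[{"xyz":[0,0.004,-0.001],"turn":0,"hand":1},{"xyz":[0,0.003,0],"turn":0,"hand":1}]';  python3 -m creep '[{"xyz":[0,0.003,0],"turn":0,"hand":1},{"xyz":[0,0,0],"turn":0,"hand":1}]'
```

```text
time_s: 17.35
eef_pos: [0.5562, 0.0674, 0.0171]
tcp_rot: [3.089, -0.005, 1.491]
force: [0.4, -0.1, 0.2]
opening: 0.0
time_s: 17.55
eef_pos: [0.5563, 0.0746, 0.0164]
tcp_rot: [3.088, -0.005, 1.491]
force: [-1.0, -0.2, -0.3]
opening: 0.005
time_s: 17.75
eef_pos: [0.5562, 0.0781, 0.0163]
tcp_rot: [3.088, -0.005, 1.491]
force: [-0.1, 0.4, -0.5]
opening: -0.003
```

Still sliding freely, so small steps until it stops.

```bash
for i in 1; do :; done; python3 -m creep '[{"xyz":[0,0.003,0],"turn":0,"hand":1},{"xyz":[0,0,0],"turn":0,"hand":1}]'; python3 -m creep '[{"xyz":[0,0.003,0],"turn":0,"hand":1},{"xyz":[0,0,0],"turn":0,"hand":1}]'; python3 -m creep '[{"xyz":[0,0.002,0],"turn":0,"hand":1},{"xyz":[0,0,0],"turn":0,"hand":1}]'
```

```text
time_s: 17.95
eef_pos: [0.5562, 0.0797, 0.0163]
tcp_rot: [3.088, -0.002, 1.492]
force: [0.1, 0.2, 0.4]
opening: -0.001
time_s: 18.15
eef_pos: [0.5562, 0.0793, 0.0164]
tcp_rot: [3.089, 0.004, 1.494]
force: [0.0, 0.9, 0.3]
opening: 0.0
time_s: 18.35
eef_pos: [0.5561, 0.0795, 0.0164]
tcp_rot: [3.089, 0.007, 1.495]
force: [-0.7, -0.3, 0.3]
opening: -0.002
```

It stalled at y≈0.0796, exactly the expected home position (the rear about 12 mm out of the mouth). One firmer push to confirm, reading the force under load.

```bash
python3 -m creep '[{"xyz":[0,0.005,0],"turn":0,"hand":1}]'; python3 -m creep '[{"xyz":[0,0.008,0],"turn":0,"hand":1}]'; python3 -m creep '[{"xyz":[-0.001,-0.02,0],"turn":0,"hand":1},{"xyz":[0,-0.02,0],"turn":0,"hand":1},{"xyz":[0,0,0.04],"turn":0,"hand":1},{"xyz":[0,-0.03,0.045],"turn":0,"hand":1},{"xyz":[0,-0.045,0.04],"turn":0,"hand":1},{"xyz":[0,-0.04,0],"turn":0,"hand":1},{"xyz":[0,0,0],"turn":0,"hand":1}]'
python3 - <<'E'
from h import *
a=snap('scene','a7.png');b=snap('side','b7.png');w,s,pr,ry=wrist('w7raw.png')
M=np.load('p.npy')[2]
k=3;c1=cv2.resize(a[170:250,265:405],None,fx=3,fy=3);c2=cv2.resize(b[215:325,165:265],None,fx=3,fy=3)
for n,c,o in(('scene',c1,(265,170)),('side',c2,(165,215))):
    for u in proj(n,T(M,[[0,-.012,.044],[0,.052,.044],[0,.116,.044]])):cv2.circle(c,tuple(int(v) for v in ((u-o)*3+1).round()),2,(255,0,255),-1)
o=np.zeros((600,780,3),np.uint8);o[:240,:420]=c1;o[:330,440:740]=c2;o[250:600,:400]=w[:350,56:456]
cv2.imwrite('pics/f7.png',o)
E
```

```text
time_s: 18.45
eef_pos: [0.5559, 0.0799, 0.0165]
tcp_rot: [3.089, 0.016, 1.5]
force: [0.6, -37.4, 5.4]
opening: -0.001
time_s: 18.55
eef_pos: [0.5553, 0.0797, 0.0167]
tcp_rot: [3.091, 0.031, 1.507]
force: [1.6, -46.8, 6.2]
opening: -0.002
time_s: 19.25
eef_pos: [0.5543, -0.0702, 0.1384]
tcp_rot: [3.09, 0.029, 1.508]
force: [0.2, 0.1, -0.2]
opening: -0.0
```

View pics/f7.png

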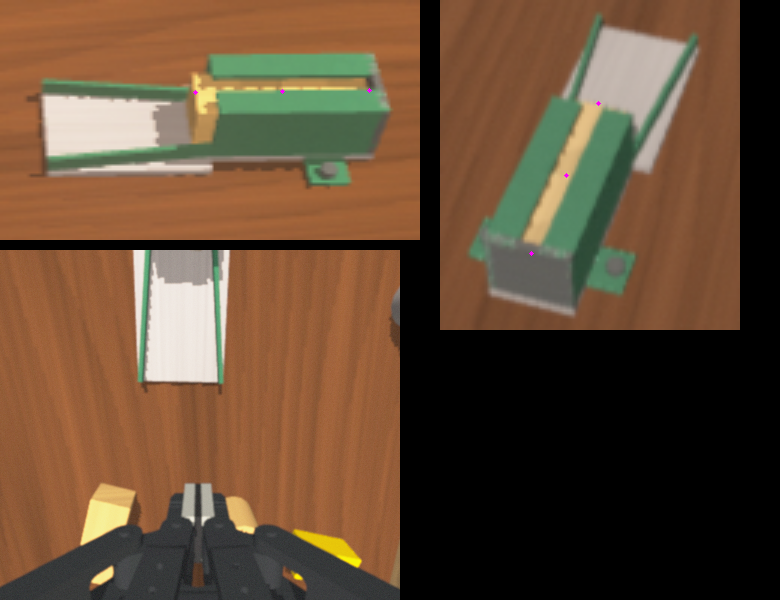

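The sight slot is filled with wood all along its length: side view (595,103) to (533,240), scene view out to (370,88). The rear blank sticks out slightly at the mouth (scene 192–217, 75–140), matching the 12 mm marker. The arm is clear, so I'm handing in.

```bash
python3 -c "
from workcell import ctrl
print(ctrl.sign_off())"
```

```text
the job is handed in; nothing more can be done
None
```

Both short blanks are in the magazine, end to end, and the job was handed in after about 19 s of robot time; no verdict is reported.

I laid the first blank in the trough and pushed it into the tube, with its centre about 26 mm past the mouth. Only then did I fetch the second from its place about 39 cm away and drive both home with the shut fingers.

**Last checks:**
- **Home position:** The push stalled where the rear blank should stick out 12 mm. A firmer push gave 37 to 47 N with no further movement.
- **Final pictures:** They show wood along the whole sight slot and a small overhang at the mouth. The arm is clear of everything, and I touched none of the look-alikes.

**What disagreed:**
- **First grasp missed:** The real fingertips stood about 30 mm higher relative to the TCP reading than stated, so the fingers closed just above the block. I measured the offset by triangulation and corrected it.
- **Pose readings:** They wandered by 2 to 4 mm, and the tool tilt drifted to about 3°, with no visible effect on the result.

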